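# Load the shutter slab into a seed meter and latch it

## Task

Swing the seed meter's keeper fully open, slide the flat black plastic shutter slab along the bench into the meter's slot until it is fully home against the end stop, then swing the keeper shut behind the slab. Keep the slab on the bench, do not disturb the other things, and let go at the end.

Things in the scene. Friction and masses are not known exactly. Their poses are not given: they have to be found in the camera images.
- meter: Grey low seed-meter body, fixed to the bench. Origin: centre of the slot's mouth at bench height; y = the way the slab goes in, x = across to the fence side, away from the robot (world y and x at zero yaw), z up. A gear case 130 mm wide, 60 mm high (shaft on it to 92 mm) stands from y +150 to +210 mm
- mouth (a point): Centre of the slot's mouth, 7 mm above the bench. The slot is 98 mm wide (meter x -49 to +49), 14.5 mm high and 133 mm deep (end stop at meter y = +133); the bench is its floor. Lips 10 mm thick (top at z 24.5) cover 27 mm along each side; the middle is open above. The near cheek is 16 mm thick (x -65 to -49), its entry flared about 7 mm
- fence_end (a point): Outer end of the fence, on the face the slab slides along, at meter x = +49, y = -233, z = 14 mm (its top edge). The fence is a straight rail 14 mm high and 16 mm thick; its face is in line with the slot's far wall and runs from here to the mouth
- slab: Loose flat black plastic slab, 95 mm wide (x), 145 long (y), 12 thick, about 0.25 kg; three thin grey ribs on top near its rear (-y) end. Origin: centre of its underside. Starts flat on the bench before the mouth, on the robot's side of the fence, up to 0.35 rad askew. Fully home its front is against the stop, its rear sticks out 12 mm from the mouth, its origin is at meter y = +60.5 mm
- keeper (a joint): Angle of the keeper, rad: 0 = shut (latching arm across the near corner of the mouth, handle pointing away from the fence, to meter -x); 1.5 = fully open (turned clockwise seen from above: latching arm along -y, clear of the path of a slab lying against the fence; handle along +y beside the meter). Turns about an upright pivot, 0.08 N m friction, stays where it is left
- knob (a point): On the axis of the keeper's upright black handle knob (18 mm diameter, z 16 to 62 mm above the bench), at z = 50 mm; 62 mm from the pivot; it moves with the keeper
- pivot (a point): The keeper's pivot axis, at meter x = -78, y = -22, z = 16 mm, fixed. The keeper is a straight flat steel bar 14 mm wide, z 4 to 16 mm: latching arm 58 mm on one side of the pivot, handle arm 69 mm on the other. Shut, its face is 3 mm behind the rear end of a slab that is home, and overlaps it by 27 mm
- funnel_stand: Bystander, fixed: steel ring stand 312 mm high with a clear funnel; origin under the funnel's axis, base 140 x 100 mm from 50 mm this side to 90 mm beyond in x
- cup: Bystander: red cup, 75 mm high, 68 mm wide, standing on the stand's base under the funnel; origin at its underside
- sprocket: Bystander: steel sprocket lying flat, 88 mm wide, 20 mm high; origin at the centre of its underside
- roller: Bystander: green nylon roller standing upright, 48 mm wide, 55 mm high; origin at the centre of its underside
- bushing: Bystander: brass bushing standing upright, 40 mm wide, 35 mm high; origin at the centre of its underside
- wrench: Bystander: steel wrench 180 mm long lying beyond the fence; origin at its middle
Things that resemble listed ones, but are neither listed nor needed, are in the scene too. There is more than one size of the slab; the one meant has the size given above.

How it is judged:
On the way, in this order (a step that is already met when the one before it is completed fails the run):
1. the keeper is swung open (beyond 1.2 rad) (value of joint keeper above 1.2 rad), for 0.2 s.
2. the slab is home in the slot (within 5 mm of the stop) (y of slab in the frame of meter above 0.0555 m and x of slab in the frame of meter between -0.006 and 0.006 m and angle between the y axis of slab and the y axis of meter, either way round below 0.04 rad and height (world z) of slab below 0.004 m), for 0.2 s.
3. the keeper is shut behind the slab (below 0.12 rad) (all of step 2 and value of joint keeper below 0.12 rad), for 0.2 s.
At the end, for the whole second after the job is handed in: The slab lies flat in the slot within 5 mm of the end stop (within 6 mm of the slot's centre line, within 0.04 rad of straight, underside less than 4 mm above the bench), at rest, and the keeper is shut behind it (below 0.12 rad) (all of step 3 and linear speed of slab below 0.01 m/s); the robot touches nothing.
It fails at once if the slab is lifted more than 20 mm off the bench (height (world z) of slab above 0.02 m).
It fails at once if a bystander is moved more than 30 mm (distance of any of cup, sprocket, roller, bushing, wrench from where it was at the start of the episode above 0.03 m).
It also fails if it takes over 72 s, if anything falls off the work surface, if the arm or the gripper's body presses on something with over 40 N, if the wrist force passes 120 N, or if a joint passes its speed limit or range.

## Robot

A 6-joint arm with a two-finger parallel gripper is mounted at the origin on the work surface. World frame = base frame: x ahead of the robot, y to its left, z up, the work surface at z = 0. Lengths are in m, angles in rad, forces in N, time in s.
With the tool pointing down it reaches from about 0.35 to 0.85 m from the base axis. Payload 8.1 kg.
Tool frame: the origin (TCP) lies midway between the tips of the shut fingers; the grasp point (between the pads) lies 19 mm behind it; z points along the fingers, y is the direction in which the jaws open and shut (so a half turn about z gives the same grasp; the last joint's range is limited). The gripper opens to 93 mm and grips with 3 to 60 N. Pads are 15 mm wide; open, the fingers measure 128 mm over their backs; the gripper's body (75 mm by 188 mm) begins 65 mm behind the grasp point.
Start: joints at [1.157, 0.13, 1.488, -0, 1.523, -0.085], TCP at [0.194, 0.568, 0.219] pointing down, gripper open.
Joint ranges: [-2.96, 2.96], [-0.89, 2.26], [0.02, 2.5], [-1.34, 4.48], [0, 2.73], [-2.66, 2.66]. Speed limits (rad/s): [2.39, 2.39, 2.79, 3.14, 3.14, 3.14].

## Interface

Orientations are given as a rotation vector (axis times angle).
In Python, from plant import robot gives the robot as it stands. The module is installed in compiled form; this text tells all that it offers.
- The arm moves only by the shell command python3 -m pendant 'ROWS' [FORCE]. ROWS is JSON, a list of rows, each an object with "translation": the shift along the tool's x, y, z in mm, a list of three; "twist": the turn, a rotation vector about the tool's x, y, z in rad, a list of three; "grip": the opening, from -1 (shut) to 1 (fully open). A call has exactly 10 rows; each row shifts and turns the pose as measured when the row begins, along the tool's axes as they then stand; what a row does not reach is not made up. A row lasts 1/10 s, in which the tool goes at most 50 mm and 8.59 degrees, less where a joint would pass 70% of its speed; a pose out of reach is approached as far as the arm can. A call is refused whole if a number of a shift passes 50 or a number of a turn 0.15, either way. A call with a gripper value outside its range is refused whole. The fingers move at their own pace and stop on an object; FORCE is the grip in N (left out, the last holds). Time passes only in rows, so rows that do not move let the fingers close, or fill a call up. It gives the time, the measured TCP pose, the force and the opening at its end, in the units of the state.
- robot.read_state(): the state, without advancing time (a new reading comes with each control period).
- robot.read_camera(name): name is "side" or "top" or "wrist"; returns (picture, depth): 480x640x3 uint8, red, green, blue; 480x640 float32, m along the optical axis (not along the pixel's ray), 0 where there is no reading.
- robot.camera_info(name): a dict with "vertical_fov" (degrees; the focal length in pixels is half the picture's height over the tangent of half this angle, whatever the lens; pixels are square), "cx", "cy" (the principal point, pixels), "D" ([k1, k2, p1, p2, k3] as OpenCV has them; the pictures are not rectified), "cam_to_world" (4x4, takes a point from camera to world coordinates). Camera axes: x right, y up, looking along -z (the intrinsics and any distortion apply to the point x, -y, -z); pixel columns grow to the right and rows downward; lengths in m; the calibration is good to about 2 mm. A picture is of the moment at which its call begins: read the wrist's pose just before it. camera_info takes no time and is no camera call; for the wrist camera it gives the pose at the moment of the call.
- robot.close_job(): hands the job in, once; it reports no verdict.
The state is a dict: "t": time; "q": joint angles; "dq": joint speeds; "joint_torque": joint torques, N m; "tool_pos": TCP position; "orientation": TCP orientation; "force": force on the tool from outside, world axes, zero at the start; "wrist_torque": the same for the moment, N m; "opening": finger opening in m.
Only numpy, scipy, OpenCV 4.12 (cv2) and the standard library are available. Lean on these libraries where they do the work, as an engineer would, in place of code of your own. Each camera call takes 0.05 s, during which the arm holds its last target. There are 200 camera calls.

## Working session

There is one attempt and no reset: what is moved stays moved. The work goes in short steps, Python scripts to look and compute and a shell command to move; the robot and the scene stay as the last step left them, time stands still between calls to the robot, and variables do not carry over. Pictures are saved under pics/ and viewed, about 8 in all and at most 12, crops included, and the job is handed in when it is done.

```bash
mkdir -p pics; cat > h.py <<'E'
import numpy as np, cv2
from plant import robot
from scipy.spatial.transform import Rotation as R
def cam(n):
    i=robot.camera_info(n); p,d=robot.read_camera(n); np.savez(''+n+'.npz',p=p,d=d,T=i['cam_to_world'],v=i['vertical_fov'],c=[i['cx'],i['cy']],D=i['D']); return p,d
def load(n): return np.load(''+n+'.npz')
def ray(n,u,v):
    z=load(n); f=240/np.tan(np.radians(z['v'])/2); K=np.array([[f,0,z['c'][0]],[0,f,z['c'][1]],[0,0,1]])
    q=cv2.undistortPoints(np.array([[[u,v]]],float),K,z['D'])[0,0]
    T=z['T']; return T[:3,3],T[:3,:3]@np.array([q[0],-q[1],-1]),z['d'][int(v),int(u)]
def atz(n,u,v,h):
    o,r,d=ray(n,u,v); return o+r*(h-o[2])/r[2]
def dep(n,u,v):
    o,r,d=ray(n,u,v); return o+r*d
def proj(n,P):
    z=load(n); f=240/np.tan(np.radians(z['v'])/2); K=np.array([[f,0,z['c'][0]],[0,f,z['c'][1]],[0,0,1]])
    T=z['T']; c=(np.asarray(P,float)-T[:3,3])@T[:3,:3]; c=c*[1,-1,-1]
    return cv2.projectPoints(c.reshape(-1,1,3),np.zeros(3),np.zeros(3),K,z['D'])[0][:,0]
E
python3 - <<'E'
from h import *
for n in('top','side'):
    p,d=cam(n); cv2.imwrite(f'pics/{n}0.png',p[:,:,::-1])
    print(n,load(n)['T'].round(3).tolist(),load(n)['v'],load(n)['D'])
s=robot.read_state();print(s['t'],s['tool_pos'],s['orientation'],s['opening'],s['force'],R.from_rotvec(s['orientation']).as_matrix().round(3))
E
```

```text
top [[0.022, 0.989, -0.149, 0.342], [-1.0, 0.023, 0.002, 0.013], [0.006, 0.149, 0.989, 1.562], [0.0, 0.0, 0.0, 1.0]] 46.88361374493931 [-0.15395366  0.          0.          0.          0.        ]
side [[0.806, 0.417, -0.42, -0.026], [-0.592, 0.59, -0.55, -0.718], [0.019, 0.691, 0.722, 1.014], [0.0, 0.0, 0.0, 1.0]] 44.78208635900579 [-0.08507167  0.          0.          0.          0.        ]
0.1 [0.19350126 0.56738563 0.21767079] [-5.14071808e-01 -3.09881803e+00  2.60579249e-03] 0.09329395191957489 [0.3252611  0.31843304 0.85745325] [[-0.946  0.323 -0.001]
 [ 0.323  0.946 -0.002]
 [ 0.    -0.002 -1.   ]]
```

View pics/top0.png

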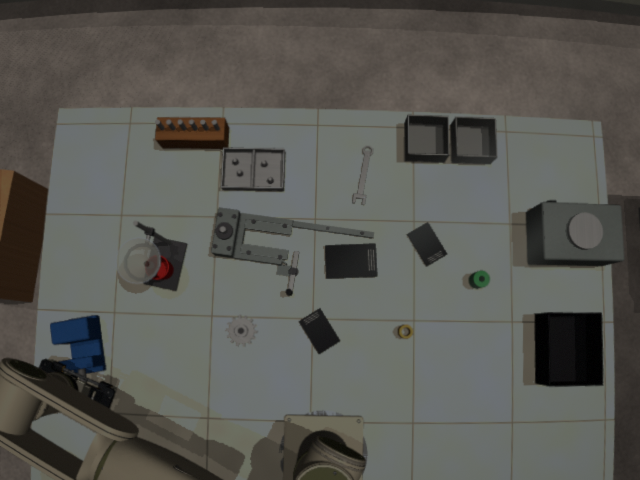

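The top view shows the meter's gear case at (225,235), the fence running to (373,235), and the keeper near (293,270) with its black knob at (289,292). There are three black slabs, at (351,260), (427,243) and (319,330). The one at (351,260) looks largest and lies before the mouth, so I'll measure it in a crop.

```bash
python3 - <<'E'
from h import *
p=load('top')['p'][:,:,::-1]
c=cv2.resize(p[200:360,200:460],None,fx=3,fy=3,interpolation=cv2.INTER_CUBIC); c=cv2.convertScaleAbs(c,alpha=1.5)
cv2.imwrite('pics/c1.png',c)
E
```

```text
(no output)
```

View pics/c1.png

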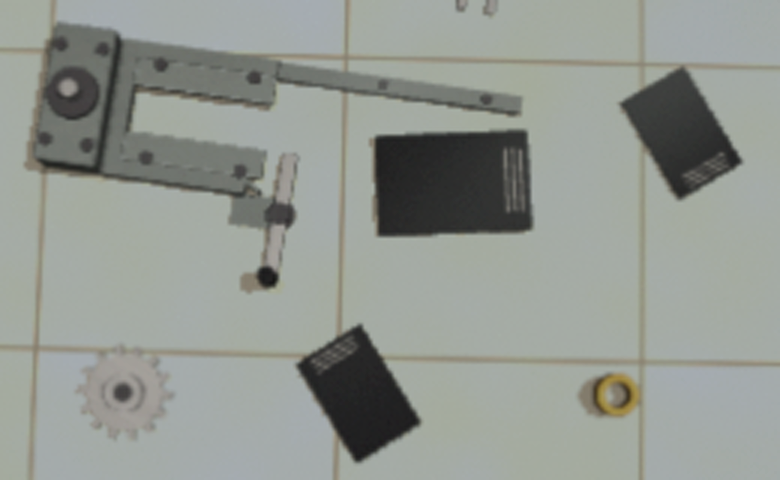

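```bash
python3 - <<'E'
from h import *
g=lambda u,v,z:atz('top',200+u/3,200+v/3,z)
c=[g(*a,.012)[:2] for a in((375,137),(527,130),(532,230),(377,236))]
for i in range(4): print(c[i].round(4),np.linalg.norm(c[i]-c[i-1]).round(4))
o=np.array([[427,243],[319,330]])
for nm,a in dict(kn=(267,276,.062),piv=(281,213,.018),fe=(521,114,.014),fm=(277,81,.014),lipU0=(133,92,.0245),lipU1=(273,104,.0245),lipL0=(133,133,.0245),lipL1=(263,151,.0245),cas1=(57,23,.06),cas2=(120,36,.06),cas3=(100,172,.06),cas4=(36,160,.06),latch=(290,153,.016),spr=(122,392,.02)).items(): print(nm,g(*a).round(4))
q=[(620,103),(683,67),(742,161),(680,199)];q=[g(*a,.012)[:2] for a in q];print([np.linalg.norm(q[i]-q[i-1]).round(3) for i in range(4)])
# lip edge line fits
fe=g(521,114,.014);fm=g(277,81,.014); d=(fm-fe)[:2]; print('yaw',np.arctan2(-d[0],d[1]),np.linalg.norm(d))
E
```

```text
[0.5807 0.0077] 0.0938
[ 0.5907 -0.1361] 0.1441
[ 0.4958 -0.1416] 0.0951
[0.487  0.0037] 0.1456
kn [0.4437 0.1026 0.062 ]
piv [0.5059 0.094  0.018 ]
fe [ 0.6056 -0.1301  0.014 ]
fm [0.632  0.1018 0.014 ]
lipU0 [0.6165 0.2368 0.0245]
lipU1 [0.608  0.1043 0.0245]
lipL0 [0.5774 0.2351 0.0245]
lipL1 [0.5631 0.1122 0.0245]
cas1 [0.6738 0.3058 0.06  ]
cas2 [0.6626 0.2462 0.06  ]
cas3 [0.5352 0.2588 0.06  ]
cas4 [0.5449 0.3185 0.06  ]
latch [0.563  0.0873 0.016 ]
spr [0.3358 0.2362 0.02  ]
[np.float64(0.107), np.float64(0.071), np.float64(0.106), np.float64(0.071)]
yaw -0.1134101870248849 0.2333389997439405
```

```bash
cat > fit.py <<'E'
from h import *
from scipy.optimize import least_squares
M=np.array([[49,-233],[49,0],[-78,-22],[65,210],[65,150],[-65,150],[-65,210],[22,0],[-22,0]])/1e3
W=np.array([[.6056,-.1301],[.632,.1018],[.5059,.094],[.6738,.3058],[.6626,.2462],[.5352,.2588],[.5449,.3185],[.608,.1043],[.5631,.1122]])
f=lambda x:M@np.array([[np.cos(x[2]),np.sin(x[2])],[-np.sin(x[2]),np.cos(x[2])]])+x[:2]
r=least_squares(lambda x:(f(x)-W).ravel(),[.58,.1,-.1],loss='soft_l1',f_scale=.002)
E
python3 - <<'E'
from fit import *
print(r.x,((f(r.x)-W)*1e3).round(1).tolist())
x=r.x
def m2w(p,z):
    c,s=np.cos(x[2]),np.sin(x[2]);return [x[0]+c*p[0]-s*p[1],x[1]+s*p[0]+c*p[1],z]
c,s=np.cos(x[2]),np.sin(x[2])
L=np.array([.5386,-.0666]);print('slab in meter',np.array([[c,s],[-s,c]])@(L-x[:2]))
im=load('side')['p'][:,:,::-1].copy()
for p in[(49,-233,14),(49,0,14),(-78,-22,16),(65,150,60),(-65,150,60),(22,0,24.5),(-22,0,24.5),(-65,210,60)]:
    u=proj('side',m2w((p[0]/1e3,p[1]/1e3),p[2]/1e3))[0]; cv2.circle(im,tuple((u*16).astype(int)),24,(0,255,0),-1,shift=4)
cv2.imwrite('pics/s1.png',im)
E
```

```text
[ 0.5843591   0.10592654 -0.11549973] [[0.6, -1.1], [1.0, -1.5], [-1.6, -0.9], [-0.7, 1.2], [3.6, 1.2], [1.9, 3.6], [-0.9, 3.5], [-1.8, -0.9], [-0.6, -3.7]]
slab in meter [-0.02557172 -0.17665047]
```

View pics/s1.png

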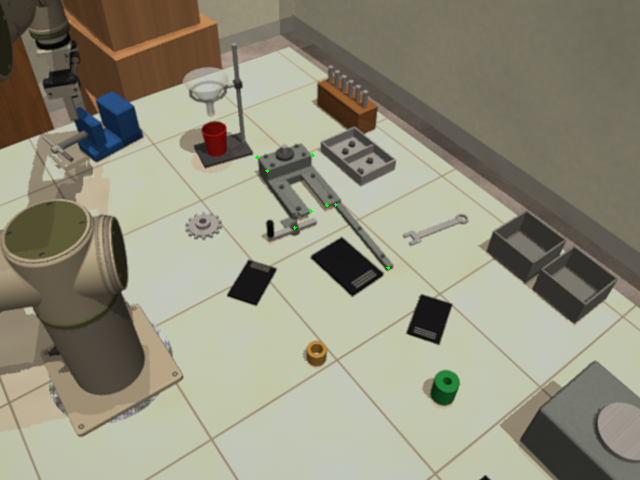

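The side view shows the fitted meter points (green) landing on the fence end (388,268), mouth (330,205), pivot (294,228) and case corners (257–312,157–170). The meter pose is (0.584, 0.106), yaw −0.113. The slab at (351,260) measures 95×145 mm and the other black plates about 107×71 mm, so it is the one meant. I'll move to the knob at (0.443, 0.1025) next.

```bash
python3 -m pendant '[{"translation":[-33,-31,0],"twist":[0,0,0],"grip":-0.1},{"translation":[-33,-31,0],"twist":[0,0,0],"grip":-0.1},{"translation":[-33,-31,0],"twist":[0,0,0],"grip":-0.1},{"translation":[-33,-31,0],"twist":[0,0,0],"grip":-0.1},{"translation":[-33,-31,0],"twist":[0,0,0],"grip":-0.1},{"translation":[-33,-31,0],"twist":[0,0,0],"grip":-0.1},{"translation":[-33,-31,0],"twist":[0,0,0],"grip":-0.1},{"translation":[-33,-31,0],"twist":[0,0,0],"grip":-0.1},{"translation":[-33,-31,0],"twist":[0,0,-0.1],"grip":-0.1},{"translation":[-20,-20,0],"twist":[0,0,-0.1],"grip":-0.1}]' 10
cat > to.py <<'E'
import sys
from h import *
# args: target x y z, tool-x heading angle(rad, world atan2) -> shift in tool mm & twist z
def go(x,y,z,hd=None):
    s=robot.read_state();Rm=R.from_rotvec(s['orientation']).as_matrix()
    d=Rm.T@(np.array([x,y,z])-s['tool_pos'])*1e3
    a=np.arctan2(Rm[1,0],Rm[0,0]); 
    print('t',round(s['t'],2),'pos',s['tool_pos'].round(4),'tilt',Rm[:2,2].round(4),'head',round(a,3),'shift',d.round(1),'twz',None if hd is None else round(-((hd-a+np.pi)%(2*np.pi)-np.pi),3),'F',s['force'].round(1),'op',round(s['opening'],4),'q6',s['q'][5].round(2))
if __name__=='__main__': go(*map(float,sys.argv[1:]))
E
python3 to.py .443 .1025 .12 3.0
```

```text
t: 1.1
tool_pos: [0.4018, 0.1707, 0.2124]
orientation: [-0.181, -3.131, 0.013]
force: [1.0, 0.6, -0.5]
opening: 0.0417
t 1.1 pos [0.4018 0.1707 0.2124] tilt [-0.0057 -0.0077] head 3.026 shift [-49.2 -62.2  92.7] twz 0.026 F [ 1.   0.6 -0.5] op 0.0417 q6 -1.17
```

```bash
python3 -m pendant '[{"translation":[-12,-15,22],"twist":[0,0,0.02],"grip":-0.1},{"translation":[-12,-15,22],"twist":[0,0,0],"grip":-0.1},{"translation":[-12,-15,22],"twist":[0,0,0],"grip":-0.1},{"translation":[-12,-15,22],"twist":[0,0,0],"grip":-0.1},{"translation":[0,0,0],"twist":[0,0,0],"grip":-0.1},{"translation":[0,0,0],"twist":[0,0,0],"grip":-0.1},{"translation":[0,0,0],"twist":[0,0,0],"grip":-0.1},{"translation":[0,0,0],"twist":[0,0,0],"grip":-0.1},{"translation":[0,0,0],"twist":[0,0,0],"grip":-0.1},{"translation":[0,0,0],"twist":[0,0,0],"grip":-0.1}]'
python3 to.py .443 .1025 .032 3.0
python3 - <<'E'
from h import *
p,d=cam('wrist'); im=p[:,:,::-1].copy()
for P in([.443,.1025,.062],[.5043,.0931,.016]):
    u=proj('wrist',P)[0];print(u);cv2.circle(im,tuple(u.astype(int)),3,(0,255,0),-1)
cv2.imwrite('pics/w1.png',im)
E
```

```text
t: 2.1
tool_pos: [0.4441, 0.0998, 0.1249]
orientation: [-0.216, -3.133, 0.01]
force: [-0.1, 0.2, -0.5]
opening: 0.0417
t 2.1 pos [0.4441 0.0998 0.1249] tilt [-0.0019 -0.0063] head 3.004 shift [ 1.4  3.1 92.9] twz 0.004 F [-0.1  0.2 -0.5] op 0.0417 q6 -1.32
[326.38218591 252.30689914]
[324.80871859 300.67908181]
```

View pics/w1.png

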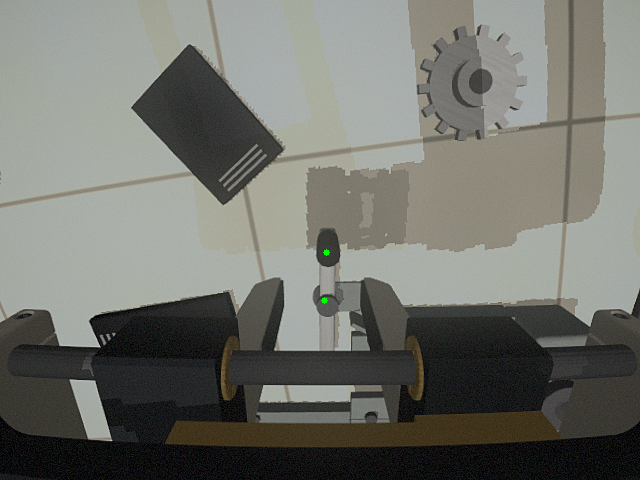

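The wrist view shows the knob top at about (327,253) and the pivot at about (325,300). Both match the predictions, so I'll descend and grip.

```bash
python3 -m pendant '[{"translation":[0,1.5,20],"twist":[0,0,0],"grip":-0.1},{"translation":[0,1.5,20],"twist":[0,0,0],"grip":-0.1},{"translation":[0.5,0,20],"twist":[0,0,0],"grip":-0.1},{"translation":[0.5,0,20],"twist":[0,0,0],"grip":-0.1},{"translation":[0,0,10],"twist":[0,0,0],"grip":-0.1},{"translation":[0,0,2],"twist":[0,0,0],"grip":-0.1},{"translation":[0,0,0],"twist":[0,0,0],"grip":-0.8},{"translation":[0,0,0],"twist":[0,0,0],"grip":-0.8},{"translation":[0,0,0],"twist":[0,0,0],"grip":-0.8},{"translation":[0,0,0],"twist":[0,0,0],"grip":-0.8}]' 10
python3 to.py .443 .1025 .032 3.0
```

```text
t: 3.15
tool_pos: [0.4482, 0.1044, 0.0362]
orientation: [0.212, 3.125, -0.007]
force: [0.6, -1.9, -6.3]
opening: 0.0177
t 3.15 pos [0.4482 0.1044 0.0362] tilt [ 0.0089 -0.005 ] head 3.006 shift [ 5.  -2.6  4.2] twz 0.006 F [ 0.6 -1.9 -6.3] op 0.0177 q6 -1.31
```

```bash
python3 -m pendant '[{"translation":[4,0,0],"twist":[0,0,0],"grip":-0.8},{"translation":[0,9,0],"twist":[0,0,0.15],"grip":-0.8},{"translation":[-0.7,9.3,0],"twist":[0,0,0.15],"grip":-0.8},{"translation":[-0.7,9.3,0],"twist":[0,0,0.15],"grip":-0.8},{"translation":[-0.7,9.3,0],"twist":[0,0,0.15],"grip":-0.8},{"translation":[-0.7,9.3,0],"twist":[0,0,0.15],"grip":-0.8},{"translation":[0,0,0],"twist":[0,0,0],"grip":-0.8},{"translation":[0,0,0],"twist":[0,0,0],"grip":-0.8},{"translation":[0,0,0],"twist":[0,0,0],"grip":-0.8},{"translation":[0,0,0],"twist":[0,0,0],"grip":-0.8}]'
cat > kp.py <<'E'
from to import *
P=np.array([.5043,.0931]);yaw=-.113
s=robot.read_state();d=s['tool_pos'][:2]-P
a=np.arctan2(d[1],d[0]);print('keeper',round((np.pi+yaw)-a,3),'rad',np.linalg.norm(d))
import sys
th=float(sys.argv[1]);b=np.pi+yaw-th
go(*(P+.062*np.array([np.cos(b),np.sin(b)])),.034,b)
E
python3 kp.py 1.5
```

```text
t: 4.15
tool_pos: [0.4682, 0.1431, 0.037]
orientation: [1.335, 2.824, -0.001]
force: [1.1, -0.7, -3.7]
opening: 0.0177
keeper 0.833 rad 0.0616630743435024
t 4.15 pos [0.4682 0.1431 0.037 ] tilt [ 0.0155 -0.008 ] head 2.258 shift [-15.3  37.4   3.5] twz 0.73 F [ 1.1 -0.7 -3.7] op 0.0177 q6 -0.48
```

```bash
python3 -m pendant '[{"translation":[-0.7,9,0.5],"twist":[0,0,0.15],"grip":-0.8},{"translation":[-0.7,9,0.5],"twist":[0,0,0.15],"grip":-0.8},{"translation":[-0.7,9,0],"twist":[0,0,0.15],"grip":-0.8},{"translation":[-0.7,9,0],"twist":[0,0,0.15],"grip":-0.8},{"translation":[-0.3,5,0],"twist":[0,0,0.08],"grip":-0.8},{"translation":[0,0,0],"twist":[0,0,0],"grip":-0.8},{"translation":[0,0,0],"twist":[0,0,0],"grip":-0.8},{"translation":[0,0,0],"twist":[0,0,0],"grip":-0.8},{"translation":[0,0,0],"twist":[0,0,0],"grip":-0.8},{"translation":[0,0,0],"twist":[0,0,0],"grip":-0.8}]'
python3 kp.py 1.5
```

```text
t: 5.15
tool_pos: [0.5048, 0.157, 0.037]
orientation: [2.201, 2.222, 0.008]
force: [2.2, 1.4, -3.9]
opening: 0.0179
keeper 1.465 rad 0.06387255816876164
t 5.15 pos [0.5048 0.157  0.037 ] tilt [ 0.0136 -0.0059] head 1.581 shift [-1.9  2.1  3.1] twz 0.052 F [ 2.2  1.4 -3.9] op 0.0179 q6 0.2
```

```bash
python3 -m pendant '[{"translation":[0,2.5,0],"twist":[0,0,0.05],"grip":-0.8},{"translation":[0,0,0],"twist":[0,0,0],"grip":-0.1},{"translation":[0,0,0],"twist":[0,0,0],"grip":-0.1},{"translation":[0,0,0],"twist":[0,0,0],"grip":-0.1},{"translation":[0,0,0],"twist":[0,0,0],"grip":-0.1},{"translation":[0,0,-15],"twist":[0,0,0],"grip":-0.1},{"translation":[0,0,-30],"twist":[0,0,0],"grip":-0.1},{"translation":[0,0,-30],"twist":[0,0,0],"grip":-0.1},{"translation":[0,0,-30],"twist":[0,0,0],"grip":-0.1},{"translation":[0,0,0],"twist":[0,0,0],"grip":-0.1}]'
cat > mt.py <<'E'
from to import *
import sys
O=np.array([.584,.106]);yw=-.113;c,s_=np.cos(yw),np.sin(yw);M=np.array([[c,-s_],[s_,c]])
def mp():
    s=robot.read_state();return (M.T@(s['tool_pos'][:2]-O)*1e3).round(1)
if __name__=='__main__':
    x,y,z=map(float,sys.argv[1:4]);hd=np.pi/2+yw
    if len(sys.argv)>4: hd=float(sys.argv[4])
    print('meter xy',mp()); w=O+M@np.array([x,y])/1e3; go(*w,z/1e3,hd)
E
python3 mt.py -20 -290 100
```

```text
t: 6.15
tool_pos: [0.5047, 0.1573, 0.1505]
orientation: [2.249, 2.174, 0.008]
force: [1.6, 0.5, 0.8]
opening: 0.0418
meter xy [-84.5  42. ]
t 6.15 pos [0.5047 0.1573 0.1505] tilt [ 0.0133 -0.0064] head 1.537 shift [-335.8   37.5   53. ] twz 0.079 F [1.6 0.5 0.8] op 0.0418 q6 0.25
```

```bash
python3 -m pendant '[{"translation":[-37,4,0],"twist":[0.013,0.006,0.05],"grip":0.3},{"translation":[-37,4,0],"twist":[0,0,0.03],"grip":0.3},{"translation":[-37,4,0],"twist":[0,0,0],"grip":0.3},{"translation":[-37,4,0],"twist":[0,0,0],"grip":0.3},{"translation":[-37,4,0],"twist":[0,0,0],"grip":0.3},{"translation":[-37,4,0],"twist":[0,0,0],"grip":0.3},{"translation":[-37,4,10],"twist":[0,0,0],"grip":0.3},{"translation":[-37,4,10],"twist":[0,0,0],"grip":0.3},{"translation":[-37,4,10],"twist":[0,0,0],"grip":0.3},{"translation":[0,0,0],"twist":[0,0,0],"grip":0.3}]'
python3 mt.py -20 -290 40
python3 - <<'E'
from h import *
p,d=cam('top'); cv2.imwrite('pics/t2.png',cv2.convertScaleAbs(cv2.resize(p[200:360,200:460,::-1],None,fx=3,fy=3,interpolation=cv2.INTER_CUBIC),alpha=1.5))
E
```

```text
t: 7.15
tool_pos: [0.5083, -0.1884, 0.1272]
orientation: [2.334, 2.092, 0.013]
force: [-0.1, 1.1, 0.0]
opening: 0.0605
meter xy [ -42.  -301.1]
t 7.15 pos [ 0.5083 -0.1884  0.1272] tilt [0.0106 0.0002] head 1.462 shift [10.9 21.1 87.4] twz 0.004 F [-0.1  1.1  0. ] op 0.0605 q6 -0.34
```

View pics/t2.png

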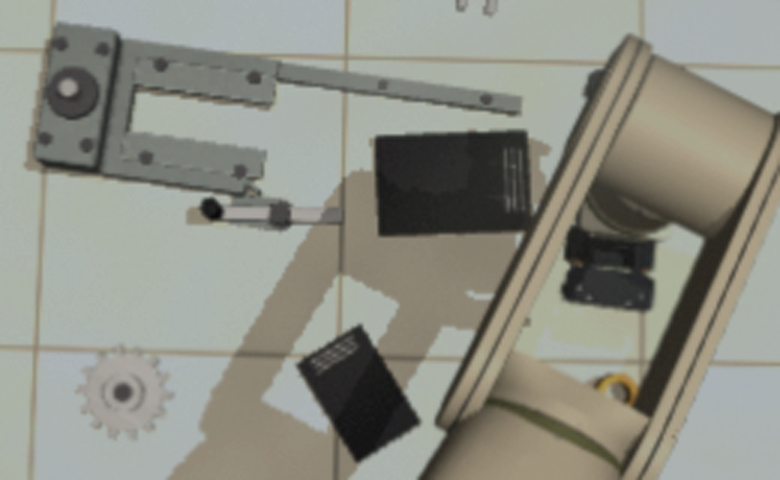

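The top crop shows the keeper open, with its bar level from the knob (211,209) to the latch tip (340,215), about 1.45 rad. The slab hasn't moved (375–530, 130–235). I'll lower the tool behind the slab's rear.

```bash
python3 -m pendant '[{"translation":[4,10,20],"twist":[0.01,0,0],"grip":0.3},{"translation":[4,10,20],"twist":[0,0,0],"grip":0.3},{"translation":[2,2,20],"twist":[0,0,0],"grip":0.3},{"translation":[0,0,20],"twist":[0,0,0],"grip":0.3},{"translation":[0,0,15],"twist":[0,0,0],"grip":0.3},{"translation":[0,0,15],"twist":[0,0,0],"grip":0.3},{"translation":[0,0,5],"twist":[0,0,0],"grip":0.3},{"translation":[0,0,0],"twist":[0,0,0],"grip":0.3},{"translation":[0,0,0],"twist":[0,0,0],"grip":0.3},{"translation":[0,0,0],"twist":[0,0,0],"grip":0.3}]'
python3 mt.py -20 -248 5
```

```text
t: 8.2
tool_pos: [0.5368, -0.1728, 0.0149]
orientation: [2.332, 2.1, 0.011]
force: [-0.4, 0.3, 0.2]
opening: 0.0601
meter xy [ -15.5 -282.3]
t 8.2 pos [ 0.5368 -0.1728  0.0149] tilt [0.0077 0.002 ] head 1.466 shift [34.3 -4.3 10. ] twz 0.008 F [-0.4  0.3  0.2] op 0.0601 q6 -0.3
```

```bash
python3 -m pendant '[{"translation":[0,-2,5],"twist":[0,0,0],"grip":0.3},{"translation":[0,-2,4],"twist":[0,0,0],"grip":0.3},{"translation":[5,0,1],"twist":[0,0,0],"grip":0.3},{"translation":[5,0,0],"twist":[0,0,0],"grip":0.3},{"translation":[5,0,0],"twist":[0,0,0],"grip":0.3},{"translation":[5,0,0],"twist":[0,0,0],"grip":0.3},{"translation":[5,0,0],"twist":[0,0,0],"grip":0.3},{"translation":[5,0,0],"twist":[0,0,0],"grip":0.3},{"translation":[4,0,0],"twist":[0,0,0],"grip":0.3},{"translation":[0,0,0],"twist":[0,0,0],"grip":0.3}]'
python3 mt.py -20 -248 5
```

```text
t: 9.2
tool_pos: [0.5376, -0.1362, 0.0061]
orientation: [2.33, 2.097, 0.012]
force: [-0.4, 0.1, 0.2]
opening: 0.0601
meter xy [ -18.8 -245.9]
t 9.2 pos [ 0.5376 -0.1362  0.0061] tilt [0.0105 0.0002] head 1.466 shift [-2.1 -1.3  1.1] twz 0.008 F [-0.4  0.1  0.2] op 0.0601 q6 -0.24
```

```bash
python3 -m pendant '[{"translation":[-12,0,0],"twist":[0,0,0],"grip":0.3},{"translation":[-5,0,-20],"twist":[0,0,0],"grip":-1},{"translation":[0,0,-20],"twist":[0,0,0],"grip":-1},{"translation":[0,-35,-15],"twist":[0,0,0],"grip":-1},{"translation":[0,-35,0],"twist":[0,0,0],"grip":-1},{"translation":[0,-35,0],"twist":[0,0,0],"grip":-1},{"translation":[30,0,0],"twist":[0,0,0],"grip":-1},{"translation":[30,0,0],"twist":[0,0,0],"grip":-1},{"translation":[30,0,0],"twist":[0,0,0],"grip":-1},{"translation":[0,0,0],"twist":[0,0,0],"grip":-1}]'
python3 mt.py -110 -165 5
cat > slab.py <<'E'
from mt import *
import sys
p,d=cam('top'); g=p.max(2); h,w=g.shape
m=np.zeros_like(g);
# region of slab in meter frame, by back-projection of each pixel onto z=.012
z=load('top');f=240/np.tan(np.radians(z['v'])/2);K=np.array([[f,0,z['c'][0]],[0,f,z['c'][1]],[0,0,1]])
vv,uu=np.mgrid[200:340,200:400];q=cv2.undistortPoints(np.stack([uu.ravel(),vv.ravel()],1).astype(float)[:,None],K,z['D'])[:,0]
T=z['T'];r=np.c_[q[:,0],-q[:,1],-np.ones(len(q))]@T[:3,:3].T;P=(T[:3,3]+r*((.012-T[2,3])/r[:,2])[:,None])[:,:2]
Q=(P-O)@M*1e3
k=(Q[:,0]>-105)&(Q[:,0]<47)&(Q[:,1]>-275)&(Q[:,1]<-20)&(g[200:340,200:400].ravel()<55)
m[200:340,200:400]=k.reshape(140,200)*255
m=cv2.morphologyEx(m,cv2.MORPH_OPEN,np.ones((3,3)));n,lab,st,_=cv2.connectedComponentsWithStats(m)
i=1+np.argmax(st[1:,4]);k=(lab[200:340,200:400]==i).ravel()
print('n',st[i,4]);print(cv2.minAreaRect(Q[k].astype(np.float32)))
cv2.imwrite('pics/%s.png'%sys.argv[1],cv2.convertScaleAbs(cv2.resize(p[200:360,200:460,::-1],None,fx=3,fy=3,interpolation=cv2.INTER_CUBIC),alpha=1.5))
E
python3 slab.py t3
```

```text
t: 10.2
tool_pos: [0.437, -0.0596, 0.0628]
orientation: [2.335, 2.086, 0.014]
force: [-0.1, -1.0, 0.7]
opening: 0.0008
meter xy [-127.4 -181.1]
t 10.2 pos [ 0.437  -0.0596  0.0628] tilt [ 0.0136 -0.0021] head 1.459 shift [16.1 16.6 58. ] twz 0.001 F [-0.1 -1.   0.7] op 0.0008 q6 -0.14
n 1062
((-18.79802703857422, -157.60003662109375), (94.19731140136719, 143.76968383789062), 7.049874305725098)
```

View pics/t3.png

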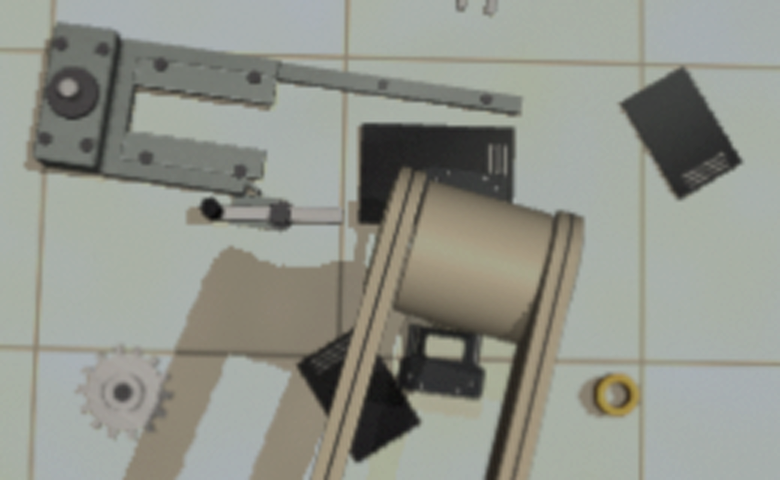

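The crop shows the slab partly straightened, about 7° left, with its front edge at column 360 and its rear at 515. The forearm hides its lower part. I'll push it sideways against the fence with closed fingers, slightly ahead of centre.

```bash
python3 -m pendant '[{"translation":[20,7,0],"twist":[0.013,0,0],"grip":-1},{"translation":[18,7,0],"twist":[0,0,0],"grip":-1},{"translation":[0,0,20],"twist":[0,0,0],"grip":-1},{"translation":[0,0,20],"twist":[0,0,0],"grip":-1},{"translation":[0,0,10],"twist":[0,0,0],"grip":-1},{"translation":[0,0,7],"twist":[0,0,0],"grip":-1},{"translation":[0,0,0],"twist":[0,0,0],"grip":-1},{"translation":[0,4,0],"twist":[0,0,0],"grip":-1},{"translation":[0,4,0],"twist":[0,0,0],"grip":-1},{"translation":[0,0,0],"twist":[0,0,0],"grip":-1}]'
python3 mt.py -66 -142 5
```

```text
t: 11.25
tool_pos: [0.4691, -0.0342, 0.008]
orientation: [2.34, 2.082, 0.003]
force: [0.5, -0.1, -1.1]
opening: 0.0004
meter xy [ -98.4 -152.2]
t 11.25 pos [ 0.4691 -0.0342  0.008 ] tilt [ 0.0074 -0.0055] head 1.454 shift [10.4 32.3  3.3] twz -0.003 F [ 0.5 -0.1 -1.1] op 0.0004 q6 -0.06
```

```bash
python3 -m pendant '[{"translation":[4,2,2],"twist":[0,0,0],"grip":-1},{"translation":[3,4,1],"twist":[0,0,0],"grip":-1},{"translation":[0,4,0],"twist":[0,0,0],"grip":-1},{"translation":[0,4,0],"twist":[0,0,0],"grip":-1},{"translation":[0,4,0],"twist":[0,0,0],"grip":-1},{"translation":[0,4,0],"twist":[0,0,0],"grip":-1},{"translation":[0,3,0],"twist":[0,0,0],"grip":-1},{"translation":[0,2,0],"twist":[0,0,0],"grip":-1},{"translation":[0,0,0],"twist":[0,0,0],"grip":-1},{"translation":[0,0,0],"twist":[0,0,0],"grip":-1}]'
python3 mt.py -63.5 -142 5; python3 slab.py t4
```

```text
t: 12.25
tool_pos: [0.4994, -0.0294, 0.0059]
orientation: [2.34, 2.084, 0.003]
force: [-2.0, 0.9, 1.2]
opening: 0.0004
meter xy [ -68.8 -144.1]
t 12.25 pos [ 0.4994 -0.0294  0.0059] tilt [ 0.0068 -0.0051] head 1.455 shift [2.1 5.3 0.9] twz -0.003 F [-2.   0.9  1.2] op 0.0004 q6 -0.04
n 164
((-90.86659240722656, -141.3650665283203), (57.99898910522461, 28.2913818359375), 89.598388671875)
```

```bash
python3 -m pendant '[{"translation":[0,2,0],"twist":[0,0,0],"grip":-1},{"translation":[0,2,0],"twist":[0,0,0],"grip":-1},{"translation":[0,2,0],"twist":[0,0,0],"grip":-1},{"translation":[0,0,0],"twist":[0,0,0],"grip":-1},{"translation":[0,0,0],"twist":[0,0,0],"grip":-1},{"translation":[0,0,0],"twist":[0,0,0],"grip":-1},{"translation":[0,0,0],"twist":[0,0,0],"grip":-1},{"translation":[0,0,0],"twist":[0,0,0],"grip":-1},{"translation":[0,0,0],"twist":[0,0,0],"grip":-1},{"translation":[0,0,0],"twist":[0,0,0],"grip":-1}]'
python3 mt.py -63.5 -142 5
```

```text
t: 13.3
tool_pos: [0.5053, -0.0302, 0.0059]
orientation: [2.34, 2.084, 0.002]
force: [-1.8, 0.8, 2.0]
opening: 0.0003
meter xy [ -62.8 -144.2]
t 13.3 pos [ 0.5053 -0.0302  0.0059] tilt [ 0.0063 -0.0051] head 1.455 shift [ 2.2 -0.7  0.9] twz -0.003 F [-1.8  0.8  2. ] op 0.0003 q6 -0.04
```

```bash
python3 -m pendant '[{"translation":[0,2,0],"twist":[0,0,0],"grip":-1},{"translation":[0,2,0],"twist":[0,0,0],"grip":-1},{"translation":[0,2,0],"twist":[0,0,0],"grip":-1},{"translation":[0,0,0],"twist":[0,0,0],"grip":-1},{"translation":[0,0,0],"twist":[0,0,0],"grip":-1},{"translation":[0,0,0],"twist":[0,0,0],"grip":-1},{"translation":[0,0,0],"twist":[0,0,0],"grip":-1},{"translation":[0,0,0],"twist":[0,0,0],"grip":-1},{"translation":[0,0,0],"twist":[0,0,0],"grip":-1},{"translation":[0,0,0],"twist":[0,0,0],"grip":-1}]'
python3 mt.py -63.5 -142 5; python3 slab.py t5
```

```text
t: 14.3
tool_pos: [0.5116, -0.0308, 0.0059]
orientation: [2.34, 2.084, 0.002]
force: [-3.4, 0.4, 1.8]
opening: 0.0001
meter xy [ -56.6 -144.1]
t 14.3 pos [ 0.5116 -0.0308  0.0059] tilt [ 0.0058 -0.0049] head 1.455 shift [ 2.1 -7.   0.8] twz -0.003 F [-3.4  0.4  1.8] op 0.0001 q6 -0.04
n 264
((-82.04249572753906, -142.16236877441406), (45.14322280883789, 63.50777053833008), 0.5958802103996277)
```

View pics/t5.png

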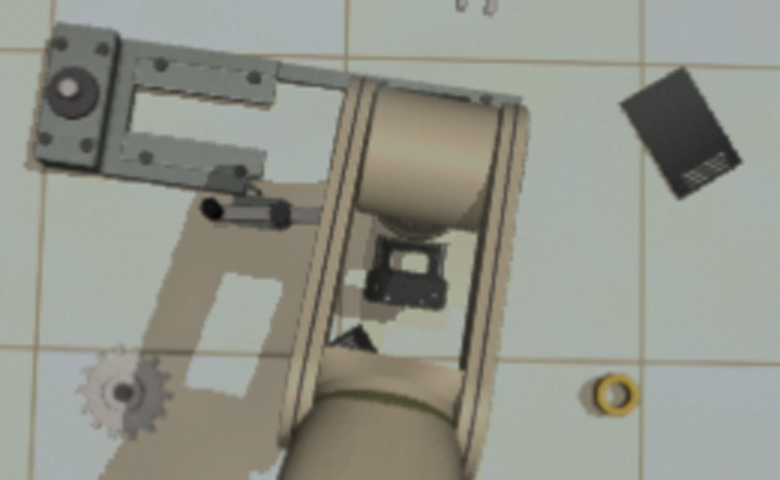

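The arm hides the slab here, while the meter and keeper are unchanged. The force is only 3 N, so the slab isn't flush yet and I'll keep pushing.

```bash
python3 -m pendant '[{"translation":[0,2,0],"twist":[0,0,0],"grip":-1},{"translation":[0,2,0],"twist":[0,0,0],"grip":-1},{"translation":[0,1,0],"twist":[0,0,0],"grip":-1},{"translation":[0,1,0],"twist":[0,0,0],"grip":-1},{"translation":[0,0,0],"twist":[0,0,0],"grip":-1},{"translation":[0,0,0],"twist":[0,0,0],"grip":-1},{"translation":[0,0,0],"twist":[0,0,0],"grip":-1},{"translation":[0,0,0],"twist":[0,0,0],"grip":-1},{"translation":[0,0,0],"twist":[0,0,0],"grip":-1},{"translation":[0,0,0],"twist":[0,0,0],"grip":-1}]'
python3 mt.py -63.5 -142 5
cat > side.py <<'E'
from mt import *
p,d=cam('side'); im=p[:,:,::-1].copy()
def mw(x,y,z): w=O+M@np.array([x,y])/1e3; return [*w,z/1e3]
import sys
X,Y,a=map(float,sys.argv[2:5]);ca,sa=np.cos(a),np.sin(a)
pts=np.array([proj('side',mw(X+ca*i-sa*j,Y+sa*i+ca*j,12))[0] for i,j in((-47.5,-72.5),(47.5,-72.5),(47.5,72.5),(-47.5,72.5))])
s=4;cr=im[180:330,230:430];cr=cv2.resize(cr,None,fx=s,fy=s,interpolation=cv2.INTER_CUBIC);cr=cv2.convertScaleAbs(cr,alpha=1.6)
cv2.polylines(cr,[((pts-[230,180]+.5)*s).astype(int)],True,(0,255,0),1);cv2.imwrite('pics/'+sys.argv[1]+'.png',cr)
E
python3 side.py s2 1.5 -165 0
```

```text
t: 15.35
tool_pos: [0.5129, -0.0304, 0.0059]
orientation: [-2.345, -2.089, 0.01]
force: [-2.8, 1.1, 3.4]
opening: 0.0006
meter xy [ -55.3 -143.6]
t 15.35 pos [ 0.5129 -0.0304  0.0059] tilt [-0.0056 -0.0029] head 1.456 shift [ 1.5 -8.2  0.9] twz -0.002 F [-2.8  1.1  3.4] op 0.0006 q6 -0.04
```

View pics/s2.png

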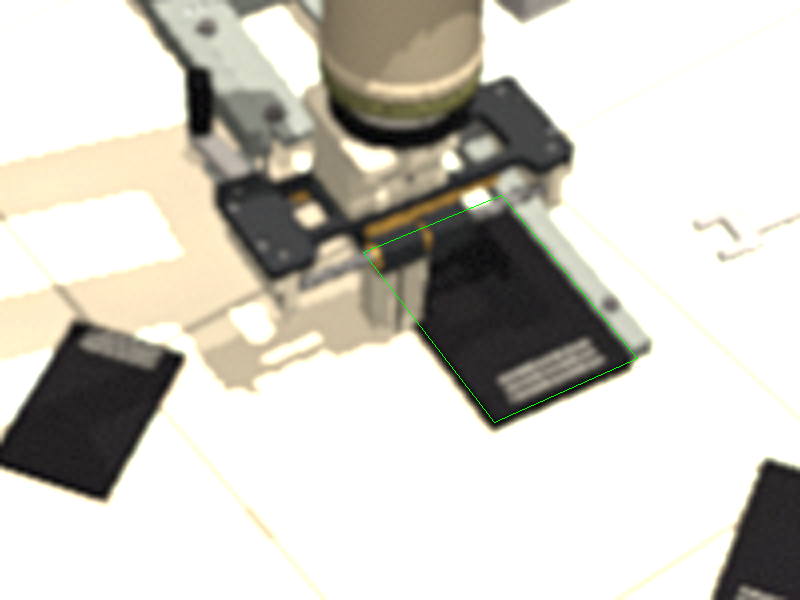

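The side crop with the overlay for slab (1.5, −165, yaw 0) shows the real slab on the green outline: rear corners (495,425) and (635,358), far edge along the fence. It's flush against the fence and the push has stalled. I'll back off and go behind the slab's rear.

```bash
python3 -m pendant '[{"translation":[0,-12,0],"twist":[0,0,0],"grip":-1},{"translation":[0,-12,-10],"twist":[0,0,0],"grip":0.1},{"translation":[0,0,-25],"twist":[0,0,0],"grip":0.1},{"translation":[-30,0,-20],"twist":[0,0,0],"grip":0.1},{"translation":[-35,0,0],"twist":[0,0,0],"grip":0.1},{"translation":[-35,0,0],"twist":[0,0,0],"grip":0.1},{"translation":[-30,20,0],"twist":[0,0,0],"grip":0.1},{"translation":[0,30,0],"twist":[0,0,0],"grip":0.1},{"translation":[0,20,0],"twist":[0,0,0],"grip":0.1},{"translation":[0,0,0],"twist":[0,0,0],"grip":0.1}]'
python3 mt.py -4 -265 5
```

```text
t: 16.4
tool_pos: [0.5499, -0.1733, 0.0653]
orientation: [2.336, 2.081, -0.0]
force: [-0.4, 0.2, -0.4]
opening: 0.0509
meter xy [  -2.4 -281.4]
t 16.4 pos [ 0.5499 -0.1733  0.0653] tilt [ 0.0087 -0.0101] head 1.456 shift [16.9 -2.2 60.1] twz -0.002 F [-0.4  0.2 -0.4] op 0.0509 q6 -0.27
```

```bash
python3 -m pendant '[{"translation":[0,0,20],"twist":[0.008,0.01,0],"grip":0.1},{"translation":[0,0,20],"twist":[0,0,0],"grip":0.1},{"translation":[0,0,10],"twist":[0,0,0],"grip":0.1},{"translation":[0,0,7],"twist":[0,0,0],"grip":0.1},{"translation":[0,0,0],"twist":[0,0,0],"grip":0.1},{"translation":[7,0,0],"twist":[0,0,0],"grip":0.1},{"translation":[7,0,0],"twist":[0,0,0],"grip":0.1},{"translation":[7,0,0],"twist":[0,0,0],"grip":0.1},{"translation":[7,0,0],"twist":[0,0,0],"grip":0.1},{"translation":[0,0,0],"twist":[0,0,0],"grip":0.1}]'
python3 mt.py -4 -245 5
```

```text
t: 17.4
tool_pos: [0.5547, -0.1431, 0.0098]
orientation: [2.339, 2.088, 0.007]
force: [0.4, -0.6, 0.5]
opening: 0.0511
meter xy [  -1.  -250.8]
t 17.4 pos [ 0.5547 -0.1431  0.0098] tilt [ 0.0075 -0.0016] head 1.458 shift [ 5.8 -3.1  4.8] twz -0.0 F [ 0.4 -0.6  0.5] op 0.0511 q6 -0.23
```

```bash
python3 -m pendant '[{"translation":[0,-1,3],"twist":[0,0,0],"grip":0.1},{"translation":[4,-1,1],"twist":[0,0,0],"grip":0.1},{"translation":[8,0,0],"twist":[0,0,0],"grip":0.1},{"translation":[8,0,0],"twist":[0,0,0],"grip":0.1},{"translation":[8,0,0],"twist":[0,0,0],"grip":0.1},{"translation":[8,0,0],"twist":[0,0,0],"grip":0.1},{"translation":[8,0,0],"twist":[0,0,0],"grip":0.1},{"translation":[8,0,0],"twist":[0,0,0],"grip":0.1},{"translation":[8,0,0],"twist":[0,0,0],"grip":0.1},{"translation":[6,0,0],"twist":[0,0,0],"grip":0.1}]'
python3 mt.py -2 -20 6
```

```text
t: 18.4
tool_pos: [0.5614, -0.0729, 0.0062]
orientation: [2.337, 2.086, 0.007]
force: [0.1, -2.2, 0.4]
opening: 0.0511
meter xy [  -2.3 -180.4]
t 18.4 pos [ 0.5614 -0.0729  0.0062] tilt [ 0.009  -0.0036] head 1.457 shift [160.4   0.2  -0.2] twz -0.001 F [ 0.1 -2.2  0.4] op 0.0511 q6 -0.1
```

```bash
python3 -m pendant '[{"translation":[6,0,0],"twist":[0,0,0],"grip":0.1},{"translation":[6,0,0],"twist":[0,0,0],"grip":0.1},{"translation":[6,0,0],"twist":[0,0,0],"grip":0.1},{"translation":[6,0,0],"twist":[0,0,0],"grip":0.1},{"translation":[6,0,0],"twist":[0,0,0],"grip":0.1},{"translation":[6,0,0],"twist":[0,0,0],"grip":0.1},{"translation":[6,0,0],"twist":[0,0,0],"grip":0.1},{"translation":[6,0,0],"twist":[0,0,0],"grip":0.1},{"translation":[6,0,0],"twist":[0,0,0],"grip":0.1},{"translation":[6,0,0],"twist":[0,0,0],"grip":0.1}]'
python3 mt.py -2 -20 6; python3 side.py s3 0 -42 0
```

```text
t: 19.4
tool_pos: [0.5688, -0.0083, 0.0062]
orientation: [2.337, 2.086, 0.007]
force: [-0.7, -2.0, 0.9]
opening: 0.0514
meter xy [  -2.2 -115.3]
t 19.4 pos [ 0.5688 -0.0083  0.0062] tilt [ 0.0091 -0.004 ] head 1.457 shift [95.3  0.2 -0. ] twz -0.001 F [-0.7 -2.   0.9] op 0.0514 q6 0.01
```

View pics/s3.png

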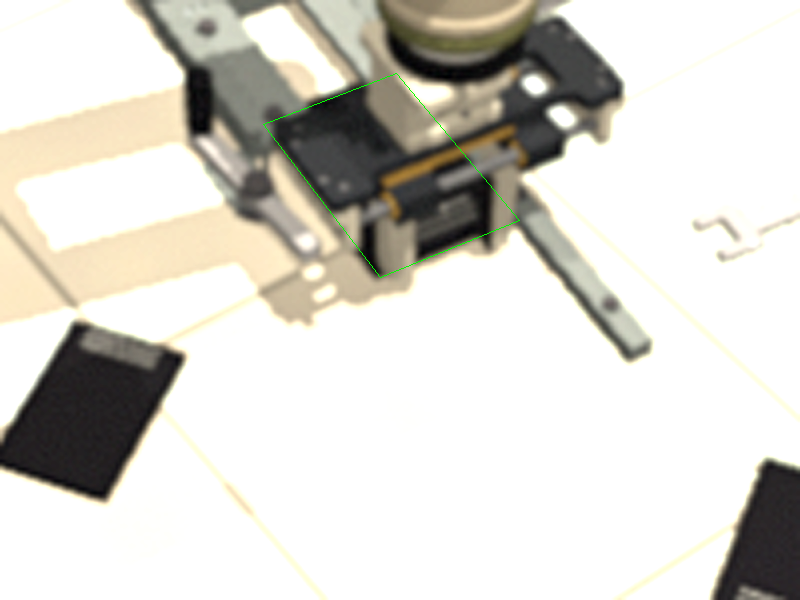

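The side crop shows the slab's rear at the fingers, matching the outline's rear edge (380,277)–(518,220). Its front is under the lips, the force is 2 N and the keeper is clear. I'll keep pushing.

```bash
python3 -m pendant '[{"translation":[7,0,0],"twist":[0,0,0],"grip":0.1},{"translation":[7,0,0],"twist":[0,0,0],"grip":0.1},{"translation":[7,0,0],"twist":[0,0,0],"grip":0.1},{"translation":[7,0,0],"twist":[0,0,0],"grip":0.1},{"translation":[7,0,0],"twist":[0,0,0],"grip":0.1},{"translation":[7,0,0],"twist":[0,0,0],"grip":0.1},{"translation":[7,0,0],"twist":[0,0,0],"grip":0.1},{"translation":[7,0,0],"twist":[0,0,0],"grip":0.1},{"translation":[7,0,0],"twist":[0,0,0],"grip":0.1},{"translation":[7,0,0],"twist":[0,0,0],"grip":0.1}]'
python3 mt.py -2 -20 6
```

```text
t: 20.45
tool_pos: [0.5774, 0.0678, 0.0061]
orientation: [2.337, 2.086, 0.007]
force: [-0.7, -2.6, 2.1]
opening: 0.0511
meter xy [ -2.2 -38.7]
t 20.45 pos [0.5774 0.0678 0.0061] tilt [ 0.0092 -0.0038] head 1.457 shift [18.7  0.2  0.1] twz -0.001 F [-0.7 -2.6  2.1] op 0.0511 q6 0.15
```

```bash
python3 -m pendant '[{"translation":[4,0,0],"twist":[0,0,0],"grip":0.1},{"translation":[4,0,0],"twist":[0,0,0],"grip":0.1},{"translation":[3,0,0],"twist":[0,0,0],"grip":0.1},{"translation":[2,0,0],"twist":[0,0,0],"grip":0.1},{"translation":[2,0,0],"twist":[0,0,0],"grip":0.1},{"translation":[2,0,0],"twist":[0,0,0],"grip":0.1},{"translation":[1,0,0],"twist":[0,0,0],"grip":0.1},{"translation":[1,0,0],"twist":[0,0,0],"grip":0.1},{"translation":[1,0,0],"twist":[0,0,0],"grip":0.1},{"translation":[1,0,0],"twist":[0,0,0],"grip":0.1}]'
python3 mt.py -2 -20 6
```

```text
t: 21.45
tool_pos: [0.5796, 0.0872, 0.0062]
orientation: [2.335, 2.084, -0.001]
force: [-1.8, -6.2, 2.9]
opening: 0.0508
meter xy [ -2.2 -19.2]
t 21.45 pos [0.5796 0.0872 0.0062] tilt [ 0.0077 -0.0092] head 1.457 shift [-0.8  0.2  0.2] twz -0.001 F [-1.8 -6.2  2.9] op 0.0508 q6 0.19
```

```bash
python3 -m pendant '[{"translation":[2,0,0],"twist":[0,0,0],"grip":0.1},{"translation":[3,0,0],"twist":[0,0,0],"grip":0.1},{"translation":[3,0,0],"twist":[0,0,0],"grip":0.1},{"translation":[3,0,0],"twist":[0,0,0],"grip":0.1},{"translation":[3,0,0],"twist":[0,0,0],"grip":0.1},{"translation":[3,0,0],"twist":[0,0,0],"grip":0.1},{"translation":[3,0,0],"twist":[0,0,0],"grip":0.1},{"translation":[3,0,0],"twist":[0,0,0],"grip":0.1},{"translation":[0,0,0],"twist":[0,0,0],"grip":0.1},{"translation":[0,0,0],"twist":[0,0,0],"grip":0.1}]'
python3 mt.py -2 -20 6
python3 -m pendant '[{"translation":[-12,0,0],"twist":[0,0,0],"grip":0.1},{"translation":[-20,0,0],"twist":[0,0,0],"grip":0.1},{"translation":[0,0,-20],"twist":[0,0,0],"grip":0},{"translation":[0,0,-30],"twist":[0,0,0],"grip":-0.1},{"translation":[0,0,-40],"twist":[0,0,0],"grip":-0.1},{"translation":[0,0,-40],"twist":[0,0,0],"grip":-0.1},{"translation":[0,-30,-20],"twist":[0,0,0],"grip":-0.1},{"translation":[0,-30,0],"twist":[0,0,0],"grip":-0.1},{"translation":[0,-30,0],"twist":[0,0,0],"grip":-0.1},{"translation":[0,0,0],"twist":[0,0,0],"grip":-0.1}]'
python3 kp.py 1.46; python3 side.py s4 0 60.5 0
```

```text
t: 22.45
tool_pos: [0.579, 0.0867, 0.0059]
orientation: [2.326, 2.066, -0.048]
force: [-0.4, 0.2, 0.0]
opening: 0.0513
meter xy [ -2.8 -19.7]
t 22.45 pos [0.579  0.0867 0.0059] tilt [-0.0032 -0.0429] head 1.453 shift [-0.3  0.8 -0.1] twz -0.005 F [-0.4  0.2  0. ] op 0.0513 q6 0.23
t: 23.45
tool_pos: [0.481, 0.0689, 0.1605]
orientation: [2.33, 2.072, -0.047]
force: [0.9, 0.2, -0.5]
opening: 0.0417
keeper 5.366 rad 0.03360732801642178
t 23.45 pos [0.481  0.0689 0.1605] tilt [-0.0072 -0.0374] head 1.454 shift [ 93.1  13.6 123. ] twz -0.115 F [ 0.9  0.2 -0.5] op 0.0417 q6 0.19
```

View pics/s4.png

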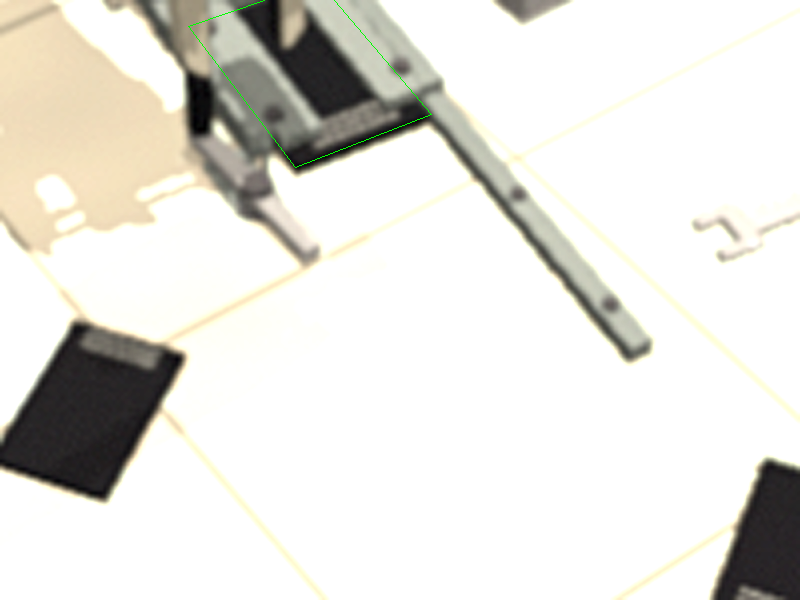

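The side crop shows the slab's rear edge on the predicted home outline, (297,168) to (430,115), and the keeper still open. The slab is home, so I'll go back to the knob and swing the keeper shut.

```bash
python3 -m pendant '[{"translation":[20,3,0],"twist":[0,0.037,-0.06],"grip":-0.1},{"translation":[20,3,0],"twist":[0,0,-0.05],"grip":-0.1},{"translation":[20,3,0],"twist":[0,0,0],"grip":-0.1},{"translation":[20,3,0],"twist":[0,0,0],"grip":-0.1},{"translation":[10,1,0],"twist":[0,0,0],"grip":-0.1},{"translation":[0,0,15],"twist":[0,0,0],"grip":-0.1},{"translation":[0,0,15],"twist":[0,0,0],"grip":-0.1},{"translation":[0,0,15],"twist":[0,0,0],"grip":-0.1},{"translation":[0,0,0],"twist":[0,0,0],"grip":-0.1},{"translation":[0,0,0],"twist":[0,0,0],"grip":-0.1}]'
python3 kp.py 1.47
```

```text
t: 24.5
tool_pos: [0.5042, 0.1561, 0.1079]
orientation: [-2.226, -2.214, 0.003]
force: [0.6, -0.5, 0.7]
opening: 0.042
keeper 1.455 rad 0.06299471191434221
t 24.5 pos [0.5042 0.1561 0.1079] tilt [-0.0028 -0.0002] head 1.565 shift [-1.   1.1 73.9] twz 0.006 F [ 0.6 -0.5  0.7] op 0.042 q6 0.21
```

```bash
python3 -m pendant '[{"translation":[-1,1,18],"twist":[0,0,0],"grip":-0.1},{"translation":[0,0,18],"twist":[0,0,0],"grip":-0.1},{"translation":[0,0,18],"twist":[0,0,0],"grip":-0.1},{"translation":[0,0,12],"twist":[0,0,0],"grip":-0.1},{"translation":[0,0,5],"twist":[0,0,0],"grip":-0.1},{"translation":[0,0,0],"twist":[0,0,0],"grip":-0.1},{"translation":[0,0,0],"twist":[0,0,0],"grip":-0.8},{"translation":[0,0,0],"twist":[0,0,0],"grip":-0.8},{"translation":[0,0,0],"twist":[0,0,0],"grip":-0.8},{"translation":[0,0,0],"twist":[0,0,0],"grip":-0.8}]' 10
python3 kp.py 0
```

```text
t: 25.5
tool_pos: [0.5089, 0.1532, 0.0396]
orientation: [2.229, 2.21, 0.006]
force: [0.4, 0.8, -4.7]
opening: 0.0178
keeper 1.535 rad 0.06024307601701378
t 25.5 pos [0.5089 0.1532 0.0396] tilt [0.0047 0.0008] head 1.562 shift [-53.6 -65.8   5.2] twz -1.466 F [ 0.4  0.8 -4.7] op 0.0178 q6 0.2
```

```bash
python3 -m pendant '[{"translation":[1,-9.3,0],"twist":[0,0,-0.15],"grip":-0.8},{"translation":[-0.7,-9.3,0],"twist":[0,0,-0.15],"grip":-0.8},{"translation":[-0.7,-9.3,0],"twist":[0,0,-0.15],"grip":-0.8},{"translation":[-0.7,-9.3,0],"twist":[0,0,-0.15],"grip":-0.8},{"translation":[-0.7,-9.3,0],"twist":[0,0,-0.15],"grip":-0.8},{"translation":[-0.7,-9.3,0],"twist":[0,0,-0.15],"grip":-0.8},{"translation":[-0.7,-9.3,0],"twist":[0,0,-0.15],"grip":-0.8},{"translation":[0,0,0],"twist":[0,0,0],"grip":-0.8},{"translation":[0,0,0],"twist":[0,0,0],"grip":-0.8},{"translation":[0,0,0],"twist":[0,0,0],"grip":-0.8}]'
python3 kp.py 0
```

```text
t: 26.5
tool_pos: [0.4559, 0.123, 0.0397]
orientation: [0.817, 3.022, 0.006]
force: [1.3, -0.8, -3.2]
opening: 0.0176
keeper 0.441 rad 0.05692845996378449
t 26.5 pos [0.4559 0.123  0.0397] tilt [0.0118 0.0005] head 2.613 shift [ -0.1 -26.5   5.5] twz -0.415 F [ 1.3 -0.8 -3.2] op 0.0176 q6 -0.89
```

```bash
python3 -m pendant '[{"translation":[2,-9.2,0],"twist":[0,0,-0.14],"grip":-0.8},{"translation":[0,-9.2,0],"twist":[0,0,-0.14],"grip":-0.8},{"translation":[0,-8,0],"twist":[0,0,-0.13],"grip":-0.8},{"translation":[0,0,0],"twist":[0,0,0],"grip":-0.8},{"translation":[0,0,0],"twist":[0,0,0],"grip":-0.8},{"translation":[0,0,0],"twist":[0,0,0],"grip":-0.8},{"translation":[0,-1.5,0],"twist":[0,0,0],"grip":-0.8},{"translation":[0,-1,0],"twist":[0,0,0],"grip":-0.8},{"translation":[0,0,0],"twist":[0,0,0],"grip":-0.8},{"translation":[0,0,0],"twist":[0,0,0],"grip":-0.8}]'
python3 kp.py 0
```

```text
t: 27.5
tool_pos: [0.4483, 0.1024, 0.0402]
orientation: [0.19, 3.117, 0.014]
force: [0.3, 0.0, -2.2]
opening: 0.0176
keeper 0.051 rad 0.05680040107404471
t 27.5 pos [0.4483 0.1024 0.0402] tilt [0.0198 0.0081] head 3.02 shift [ 5.4 -3.   6.1] twz -0.009 F [ 0.3  0.  -2.2] op 0.0176 q6 -1.34
```

```bash
python3 -m pendant '[{"translation":[0,-2,0],"twist":[0,0,0],"grip":-0.8},{"translation":[0,-2,0],"twist":[0,0,0],"grip":-0.8},{"translation":[0,0,0],"twist":[0,0,0],"grip":-0.8},{"translation":[0,0,0],"twist":[0,0,0],"grip":-0.8},{"translation":[0,0,0],"twist":[0,0,0],"grip":-0.8},{"translation":[0,0,0],"twist":[0,0,0],"grip":-0.8},{"translation":[0,0,0],"twist":[0,0,0],"grip":-0.8},{"translation":[0,0,0],"twist":[0,0,0],"grip":-0.8},{"translation":[0,0,0],"twist":[0,0,0],"grip":-0.8},{"translation":[0,0,0],"twist":[0,0,0],"grip":-0.8}]'
python3 kp.py 0
python3 -m pendant '[{"translation":[0,0,0],"twist":[0,0,0],"grip":-0.1},{"translation":[0,0,0],"twist":[0,0,0],"grip":-0.1},{"translation":[0,0,0],"twist":[0,0,0],"grip":-0.1},{"translation":[0,0,0],"twist":[0,0,0],"grip":-0.1},{"translation":[0,0,-15],"twist":[0,0,0],"grip":-0.1},{"translation":[0,0,-30],"twist":[0,0,0],"grip":-0.1},{"translation":[0,0,-40],"twist":[0,0,0],"grip":-0.1},{"translation":[0,0,-40],"twist":[0,0,0],"grip":-0.1},{"translation":[30,0,-20],"twist":[0,0,0],"grip":-0.1},{"translation":[30,0,0],"twist":[0,0,0],"grip":-0.1}]'
python3 -m pendant '[{"translation":[20,30,0],"twist":[0,0,0],"grip":-0.1},{"translation":[0,40,0],"twist":[0,0,0],"grip":-0.1},{"translation":[0,40,0],"twist":[0,0,0],"grip":-0.1},{"translation":[0,40,0],"twist":[0,0,0],"grip":-0.1},{"translation":[0,40,0],"twist":[0,0,0],"grip":-0.1},{"translation":[0,0,0],"twist":[0,0,0],"grip":-0.1},{"translation":[0,0,0],"twist":[0,0,0],"grip":-0.1},{"translation":[0,0,0],"twist":[0,0,0],"grip":-0.1},{"translation":[0,0,0],"twist":[0,0,0],"grip":-0.1},{"translation":[0,0,0],"twist":[0,0,0],"grip":-0.1}]'
python3 - <<'E'
from mt import *
p,d=cam('top');q,_=cam('side')
a=cv2.resize(p[215:315,200:320,::-1],(480,400),interpolation=cv2.INTER_CUBIC)
def mw(x,y,z): w=O+M@np.array([x,y])/1e3; return [*w,z/1e3]
# expected shut keeper axis and home rear edge
for P,Q,col in((( -78-62,-22,62),(-78-62,-22,62),(0,255,0)),((-78,-22,16),(-20,-22,16),(0,255,0)),((-47,-12,12),(47,-12,12),(0,0,255))):
    s=[tuple(((proj('top',mw(*k))[0]-[200,215]+.5)*4).astype(int)) for k in(P,Q)];cv2.line(a,*s,col,1 if P!=Q else 3)
b=q[120:270,180:420,::-1]; b=cv2.resize(b,None,fx=3,fy=2.67)[:400,:]
b=cv2.resize(q[130:250,230:350,::-1],(320,320)); o=np.zeros((400,800,3),np.uint8);o[:,:480]=a;o[:320,480:]=b
cv2.imwrite('pics/f.png',cv2.convertScaleAbs(o,alpha=1.3))
E
```

```text
t: 28.5
tool_pos: [0.4482, 0.1024, 0.0402]
orientation: [0.194, 3.115, 0.027]
force: [0.0, 2.9, -3.5]
opening: 0.0177
keeper 0.051 rad 0.05684693567768459
t 28.5 pos [0.4482 0.1024 0.0402] tilt [0.021  0.0158] head 3.017 shift [ 5.3 -3.1  6. ] twz -0.011 F [ 0.   2.9 -3.5] op 0.0177 q6 -1.35
t: 29.5
tool_pos: [0.3854, 0.106, 0.1903]
orientation: [0.197, 3.116, 0.023]
force: [-0.4, -0.1, -0.3]
opening: 0.0417
t: 30.5
tool_pos: [0.3891, 0.3016, 0.1971]
orientation: [0.203, 3.107, 0.026]
force: [-0.8, -0.0, 0.5]
opening: 0.0421
```

View pics/f.png

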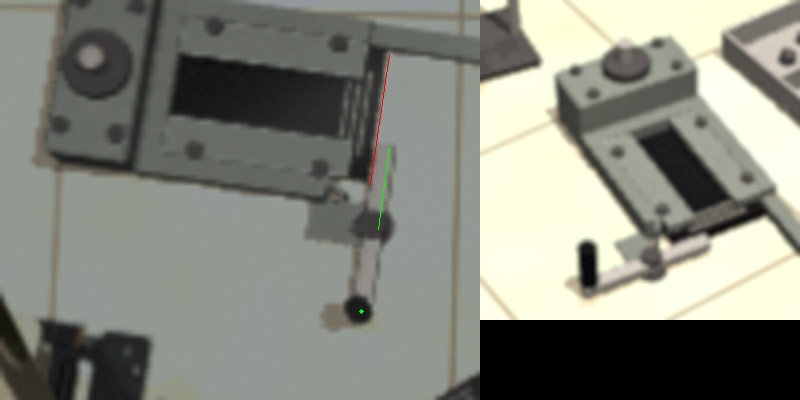

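The final view shows the keeper bar across the slab's rear corner, with the knob at (358,310) on the predicted shut mark and no further motion under a push. The slab's rear edge is at about column 380, within about 1 mm of the home line. The gripper is clear of everything.

```bash
python3 -c "
from h import *
print(robot.close_job(),robot.read_state()['t'])"
```

```text
the job is handed in; nothing more can be done
the job is handed in; nothing more can be done
```

The job is handed in at about 30 s of the 72 s allowed. I swung the keeper open by its knob and pushed the 95 × 145 mm slab against the fence. I then pushed it from behind into the slot up to the end stop, swung the keeper shut, let go and moved clear. The hand-in gives no verdict.

**Slab:** the push stalled where the end stop should be, with the tool at meter y −19 mm. In the pictures the slab's rear edge lies within about 1 mm of the home line.

**Keeper:** it would not turn further under a light push. The tool position put it at about 0.05 rad, but my grip sat about 5 mm inward on the knob, so that figure is rough. The last picture shows the bar lying across the slab's rear corner and the knob at the predicted shut position.

**Forces:** the readings at the end of each move stayed below 10 N.

**Bystanders:** I did not measure the bystanders again at the end. The last crops of the area around the meter showed nothing disturbed.

**Disagreements:** the first rear push straightened the slab only partly, leaving about 7°, and the fence push then squared it. My meter fit had errors of up to about 4 mm at single points, but the overlays matched.

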